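Refit the centrifuge rotor and spin it by hand to check it runs free

TASK

Lift the six-place rotor off the blue mat by its bar grip and put it back on the centrifuge's spindle: turn it until its underside drops over the drive key, then press it gently fully home. Then spin it by hand in one direction with a light push on the grip, until it has made at least one full turn, letting it run on by itself and come to rest, to check that it turns freely. Do not force the rotor on, do not knock it against the casing or the bowl, and leave everything else in its place.

Things in the scene. Friction and masses are not known exactly. Their poses are not given: they have to be found in the camera images.
- rotor: bare aluminium six-place angle rotor, 0.65 to 0.95 kg, 156 mm across, 52 mm high: a cone, 120 mm across at its flat top, with six tube holes and a black bar grip on top. Origin at the centre of its flat underside, z up. It starts standing flat on the 3 mm thick mat. It is fully home when this origin is on the origin of mount.
- grip (a point): point inside the rotor's black bar grip, on the axis, 74 mm above the rotor's origin (a good height for the TCP). The bar is 70 mm long along the rotor's x axis, 14 mm wide along its y axis and stands from 52 to 82 mm above the origin. It is the place to hold, turn, press and push the rotor.
- bore (a point): mouth of the bore under the rotor, on the axis, 8 mm above the rotor's origin; the bore is 13.6 mm across and goes up to 40 mm above the origin. Below it the hub has six radial slots, 9.2 mm wide, 8 mm deep, at 0, 60, 120, ... degrees from the rotor's x axis: it fits over the drive key in six positions, so turning by 60 degrees one way always finds one.
- mount: spindle's seat in the middle of the centrifuge bowl: origin at the centre of the steel flange (56 mm across) on which the rotor rests when home, z up, 125 mm above the table. It stands on rubber and gives 1 mm per 10 N. More than 45 N between rotor and spindle (rotor's weight, about 8 N, included) is too much.
- spindle_tip (a point): tapered tip of the 12 mm thick steel shaft, on the axis, 34 mm above the seat; it goes into the rotor's bore. The shaft is oiled and slippery, but under more than some 12 N the spindle tends to turn along with a rotor that is turned on top of the key.
- key_top (a point): flat top of the drive key, on the axis, 6 mm above the seat. The key is a steel bar 6 mm wide, 6 mm high, 40 mm long, lying across the shaft on the flange. Which way it points is told by no reading and differs from run to run: feel for it, or look before the rotor covers it. With the key not in a slot the rotor rides 6 mm above home.
- ring_top (a point): top, before the rotor is fitted, of the black rubber ring round the shaft, on the axis, 12 mm above the seat. Once key and slot are in line the rotor sinks 2 mm by its weight; the last 4 mm are a snug fit on this ring and take a push of some 4 to 7 N on top of the rotor's weight. The ring stays down.
- spindle (a joint): turn of the spindle in rad, counterclockwise from above, without end; within 0.2 of 0 at the start, from where the full turn is counted (its zero does not tell where the key points). It turns against about 0.01 N m; once home the rotor turns with it and, spun, runs on by itself (inertia with the rotor about 0.003 kg m2: from 3 rad/s it runs about 1 s).
- chamber: white casing top and aluminium bowl: casing 310 x 270 mm, deck 180 mm above the table, bowl opening 196 mm across round the spindle, bowl floor 19 mm below the seat. Origin at table height under the middle of the casing, x towards the rear, where the lid stands open (x from 140 to 230 mm, up to 450 mm high). The spindle is at x = -20 mm, y = 0.
- tube_rack: white tube rack, 70 x 200 mm, 98 mm high with its tubes; origin under its centre
- spray_bottle: white spray bottle, 68 mm across, 182 mm high; origin under its centre
- green_bowl: green plastic bowl, 130 mm across, 50 mm high; origin under its centre
- clear_cup: clear plastic cup, 74 mm across, 90 mm high; origin under its centre
- shield_a: steel tube shield standing on the mat, 21 mm across, 62 mm high; origin under its centre
- shield_b: second such tube shield, standing beside it

How it is judged:
By the outcome, as a careful person would: the job done as asked, in the order asked, and still so for the second after the job is handed in, with the robot touching nothing.
It also fails if it takes over 67 s, if anything falls off the work surface, if the arm or the gripper's body presses on something with over 40 N, if the wrist force passes 120 N, or if a joint passes its speed limit or range.

ROBOT

A 7-joint arm with a two-finger parallel gripper is mounted at the origin on the work surface. World frame = base frame: x ahead of the robot, y to its left, z up, the work surface at z = 0. Lengths are in m, angles in rad, forces in N, time in s.
With the tool pointing down it reaches from about 0.4 to 0.9 m from the base axis. Payload 5.6 kg.
Tool frame: the origin (TCP) lies between the finger pads, 19 mm behind the fingertips; this is the grasp point; z points along the fingers, y is the line along which they close (so a half turn about z gives the same grasp; the last joint's range is limited). The gripper opens to 92 mm and grips with 3 to 60 N. Pads are 20 mm wide; open, the fingers measure 128 mm over their backs; the gripper's body (75 mm by 189 mm) begins 69 mm behind the grasp point.
Start: joints at [-0.043, 0.468, -0.012, 1.603, 0.006, 1.071, -0.056], TCP at [0.65, -0, 0.233] pointing down, gripper open.
Joint ranges: [-2.53, 2.53], [-0.31, 2.02], [-1.57, 1.55], [0.28, 2.44], [-1.29, 4.43], [0.15, 1.84], [-2.92, 2.92]. Speed limits (rad/s): [2.57, 2.57, 3.14, 3.14, 3.14, 3.14, 3.14].

INTERFACE

Orientations are given as a unit quaternion [w, x, y, z].
In Python, from rig import r, viewer, hand_in gives the robot as it stands (r), with the cameras (viewer) and the job as plain functions.
- The arm moves only by the tool jog_arm, called after "Emit:" as a command line: name --argument value ..., lists and objects as JSON in quotes. Schema: {"type":"object","properties":{"rows":{"type":"string"},"grip_force":{"type":"number"},"only":{"type":"string"},"quiet":{"type":"boolean"},"lines":{"type":"string"}},"required":["rows"],"additionalProperties":false}. rows is a string of 1 to 12 rows, parted by semicolons, with the numbers parted by spaces; each row has 5 numbers: the finger opening in m, then dx, dy, dz in a scale on which 1.0 is 0.8 m, then a turn about the tool's z in parts of the range, where 1.0 means 180 degrees; each row is the pose to reach, as a shift and turn from the pose commanded when the call began, along the tool's axes at that moment; what a row does not reach only later rows make up. A row lasts 1/10 s, in which the tool goes at most 0.05 m and 0.15 rad, less where a joint would pass 70% of its speed; a pose out of reach is approached as far as the arm can. The fingers move at their own pace and stop on an object; grip_force is the grip in N (left out, the last holds). Time passes only in rows, so rows that do not move let the fingers close. The tool returns the time, the measured TCP pose, the force, the opening and the grip force at its end. only (a regular expression) keeps the lines of the reply that match it, lines (a string "A,B") keeps lines A to B, and quiet returns only ok. Input that does not fit is refused with a message, and nothing moves.
- r.sense(): the state, without advancing time (a new reading comes with each control period).
- viewer.get_image(name): name is "scene" or "side" or "wrist"; returns the picture (480x640x3 uint8, blue, green, red); there is no depth.
- viewer.camera_info(name): a dict with "intrinsics" (3x3 intrinsics, pixels), "R" (3x3) and "t" (3): a world point X has camera coordinates R X + t. Camera axes: x right, y down, z forward; pixel columns grow to the right and rows downward; lengths in m; the calibration is good to about 2 mm. A picture is of the moment at which its call begins: read the wrist's pose just before it. camera_info takes no time and is no camera call; for the wrist camera it gives the pose at the moment of the call.
- hand_in(): hands the job in; it is judged then, once.
The state is a dict: "t": time; "q": joint angles; "qd": joint speeds; "tau": joint torques, N m; "ee_pos": TCP position; "ee_rot": TCP orientation; "contact_force": force on the tool from outside, world axes, zero at the start; "torque": the same for the moment, N m; "width": finger opening in m; "gripper_force": force on a finger pad.
Only numpy, scipy, OpenCV 4.12 (cv2) and the standard library are available. Lean on these libraries where they do the work, as an engineer would, in place of code of your own. Each camera call takes 0.05 s, during which the arm holds its last target. There are 200 camera calls.

## Working session

There is one attempt and no reset: what is moved stays moved. The work goes in short steps, Python scripts to look and compute and a tool call to move; the robot and the scene stay as the last step left them, time stands still between calls to the robot, and variables do not carry over. Pictures are saved under pics/ and viewed, at most 10 in all, crops included, and the job is handed in when it is done.

```bash
ls; mkdir -p pics
```

Run:
```python
from rig import r, viewer, hand_in
import cv2,numpy as np
for n in("scene","side","wrist"):
    c=viewer.camera_info(n); cv2.imwrite(f"pics/{n}0.png",viewer.get_image(n))
    print(n,np.round(c["intrinsics"],1).tolist(),np.round(c["R"],4).tolist(),np.round(c["t"],4).tolist())
s=r.sense();print({k:np.round(v,3).tolist() for k,v in s.items()})
```

```text
pics
rig.py
scene [[478.1, 0.0, 313.6], [0.0, 478.1, 240.3], [0.0, 0.0, 1.0]] [[0.8888, 0.4581, 0.0127], [0.3251, -0.6107, -0.7221], [-0.323, 0.6459, -0.6917]] [-0.6189, -0.0173, 1.2557]
side [[461.4, 0.0, 320.7], [0.0, 461.4, 230.4], [0.0, 0.0, 1.0]] [[-0.9905, -0.1373, -0.0033], [-0.069, 0.5181, -0.8525], [0.1188, -0.8442, -0.5226]] [0.6419, 0.0891, 1.0195]
wrist [[371.4, 0.0, 316.4], [0.0, 371.4, 236.5], [0.0, 0.0, 1.0]] [[1.0, 0.0005, -0.0027], [0.0013, -0.9562, 0.2927], [-0.0024, -0.2927, -0.9562]] [-0.649, -0.033, 0.3923]
{'t': 0.15, 'q': [-0.043, 0.468, -0.012, 1.603, 0.006, 1.071, -0.056], 'qd': [-0.0, -0.001, 0.001, -0.003, 0.001, 0.001, -0.001], 'tau': [0.001, -52.095, -0.012, -24.398, -0.057, 0.015, 0.0], 'ee_pos': [0.65, -0.0, 0.233], 'ee_rot': [-0.0, 0.707, 0.707, -0.001], 'contact_force': [0.77, -0.182, -0.061], 'torque': [0.006, -0.047, 0.036], 'gripper_force': 0.0, 'width': 0.092}
```

View pictures.

View pics/scene0.png

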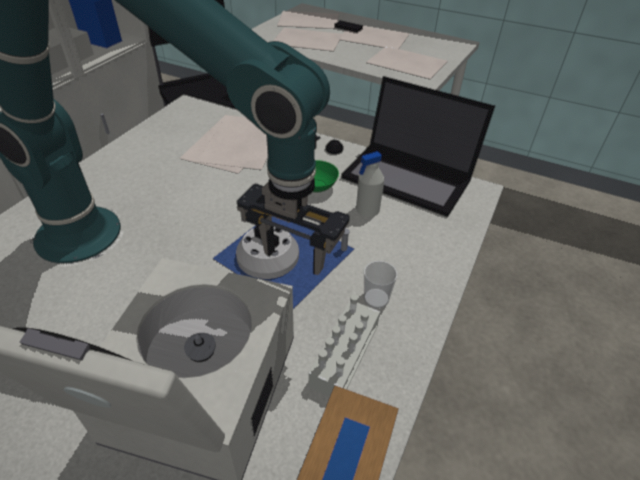

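View pics/side0.png

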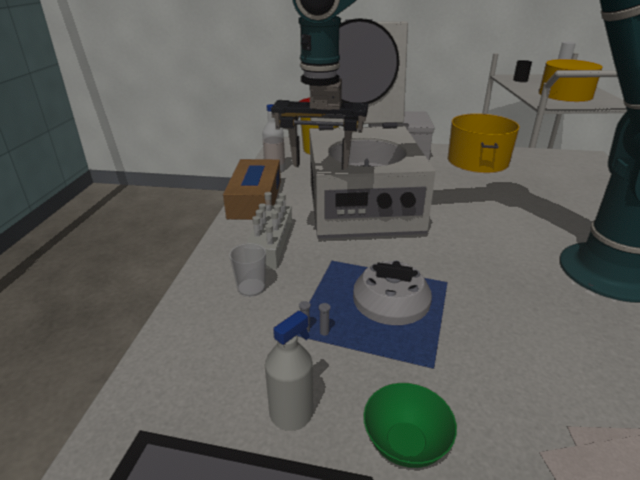

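View pics/wrist0.png

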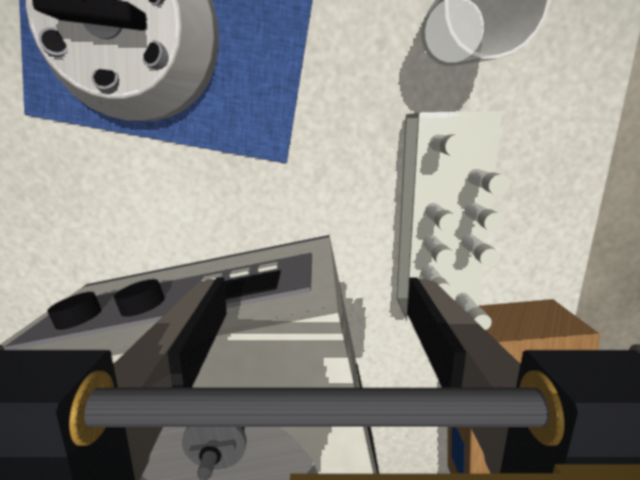

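Create h.py:
```python
import numpy as np
from rig import r, viewer, hand_in
def ray(n,u,v,z,c=None):
    c=c or viewer.camera_info(n);K,R,t=map(np.array,(c["intrinsics"],c["R"],c["t"]))
    o=-R.T@t;d=R.T@np.linalg.solve(K,[u,v,1]);return o+d*(z-o[2])/d[2]
def proj(n,X,c=None):
    c=c or viewer.camera_info(n);K,R,t=map(np.array,(c["intrinsics"],c["R"],c["t"]))
    p=K@(R@X+t);return p[:2]/p[2]
```

Run:
```python
from h import *
for n,u,v,z in [("scene",199,340,.159),("side",395,271,.085),("scene",268,235,.085),("side",306,303,.065),("side",325,307,.065),("side",320,163,.18),("side",425,163,.18)]:
    print(n,u,v,np.round(ray(n,u,v,z),3))
```

```text
scene 199 340 [ 0.571 -0.197  0.159]
side 395 271 [0.48  0.181 0.085]
scene 268 235 [0.494 0.154 0.085]
side 306 303 [0.637 0.272 0.065]
side 325 307 [0.602 0.278 0.065]
side 320 163 [ 0.662 -0.093  0.18 ]
side 425 163 [ 0.418 -0.125  0.18 ]
```

The wrist view shows the rotor at the upper left, with its bar around (90,12), and the spindle at about (210,450). I'll look down at the key first.

The rows are not in the units I measure in: shifts go in shares of 0.8 m and turns go in shares of 180 degrees. I convert before sending: -0.165 m is -0.2063, -0.127 m is -0.1588.

Emit:
jog_arm --rows "0.092 -0.0375 -0.0188 -0.0375 0;0.092 -0.0813 -0.0375 -0.0688 0;0.092 -0.125 -0.0563 -0.1063 0;0.092 -0.1688 -0.075 -0.1375 0;0.092 -0.2063 -0.0975 -0.1588 0;0.092 -0.2063 -0.0975 -0.1588 0;0.092 -0.2063 -0.0975 -0.1588 0;0.092 -0.2063 -0.0975 -0.1588 0" --grip_force 20

```text
t: 0.95
ee_pos: [0.5721, -0.1634, 0.3593]
ee_rot: [-0.001, 0.706, 0.708, -0.0]
contact_force: [0.4, -0.4, 0.1]
width: 0.0921
gripper_force: 0.0
```

Run:
```python
from h import *
import cv2,json
c=viewer.camera_info("wrist");im=viewer.get_image("wrist");cv2.imwrite("pics/w1f.png",im)
json.dump({k:np.array(v).tolist() for k,v in c.items()},open("w1.json","w"))
p=proj("wrist",np.array([.571,-.197,.13]),c);print(p)
u,v=map(int,p);x0=max(0,u-100);y0=max(0,v-75);print(x0,y0)
cv2.imwrite("pics/w1.png",cv2.resize(im[y0:y0+150,x0:x0+200],None,fx=4,fy=4,interpolation=cv2.INTER_CUBIC))
```

```text
[315.72704441 237.55211548]
215 162
```

View pics/w1.png

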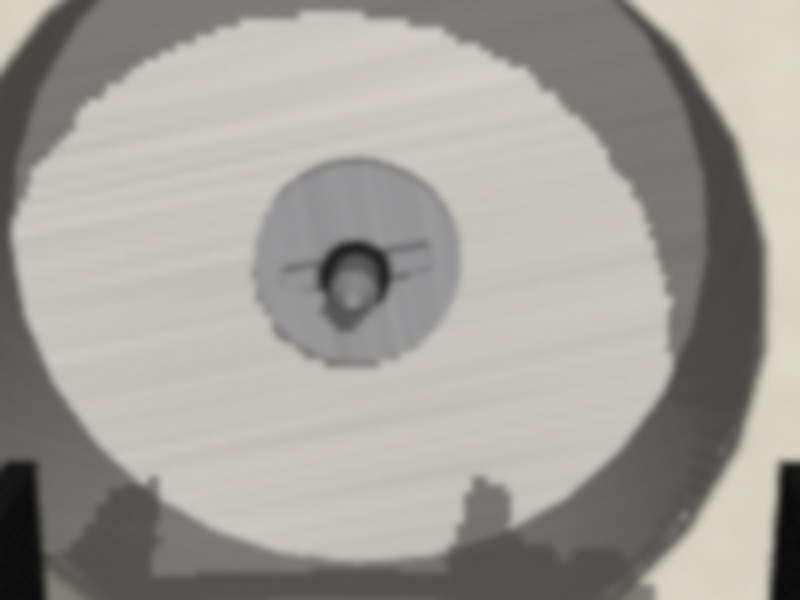

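Crop (356,262) is the flange centre, and the key's long edges run from (282,271) to (430,243), about +10° from world x. Next I'll look at the rotor from the same relative pose.

Scaled: 0.355 m is 0.4438, 0.18 m is 0.225.

Emit:
jog_arm --rows "0.092 0.0563 -0.0125 0 0;0.092 0.1125 -0.025 0 0;0.092 0.1688 -0.0375 0 0;0.092 0.225 -0.0563 0.0125 0;0.092 0.2813 -0.0688 0.0313 0;0.092 0.3375 -0.0813 0.05 0;0.092 0.3938 -0.0938 0.0688 0;0.092 0.4438 -0.1025 0.0875 0;0.092 0.4438 -0.1025 0.0875 0;0.092 0.4438 -0.1025 0.0875 0;0.092 0.4438 -0.1025 0.0875 0"

```text
t: 2.1
ee_pos: [0.4904, 0.1893, 0.2901]
ee_rot: [0.0, 0.707, 0.707, -0.0]
contact_force: [-0.1, -0.8, -0.3]
width: 0.092
gripper_force: 0.0
```

Run:
```python
from h import *
import cv2,json
c=json.load(open("w1.json"))
f=lambda x,y:((x+.5)/4-.5+215,(y+.5)/4-.5+162)
print("flange",ray("wrist",*f(356.5,262),.125,c))
A=[ray("wrist",*f(*p),.131,c) for p in((282,271),(430,243))];d=A[1]-A[0];print("key",np.degrees(np.arctan2(d[1],d[0])),np.linalg.norm(d))
print("key lower",[np.round(ray("wrist",*f(*p),.131,c),4) for p in((282,271),(430,243),(305,289),(430,270))])
c=viewer.camera_info("wrist");im=viewer.get_image("wrist")
json.dump({k:np.array(v).tolist() for k,v in c.items()},open("w2.json","w"))
print(r.sense()["ee_pos"],r.sense()["q"])
p=proj("wrist",np.array([.49,.16,.08]),c);print(p)
u,v=map(int,p);x0=max(0,u-130);y0=max(0,v-100);print(x0,y0)
cv2.imwrite("pics/w2f.png",im)
cv2.imwrite("pics/w2.png",cv2.resize(im[y0:y0+200,x0:x0+260],None,fx=3,fy=3,interpolation=cv2.INTER_CUBIC))
```

```text
flange [ 0.55807792 -0.18684845  0.125     ]
key 11.252930375885546 0.03996176366106713
key lower [array([ 0.5385, -0.1877,  0.131 ]), array([ 0.5777, -0.1799,  0.131 ]), array([ 0.5445, -0.1927,  0.131 ]), array([ 0.5778, -0.1873,  0.131 ])]
[0.49061023 0.18885491 0.29038756] [-0.2624037   0.21224201 -0.19541672  1.83103394  0.04647602  1.10257751
 -0.47642416]
[316.23980681 238.72212946]
186 138
```

View pics/w2.png

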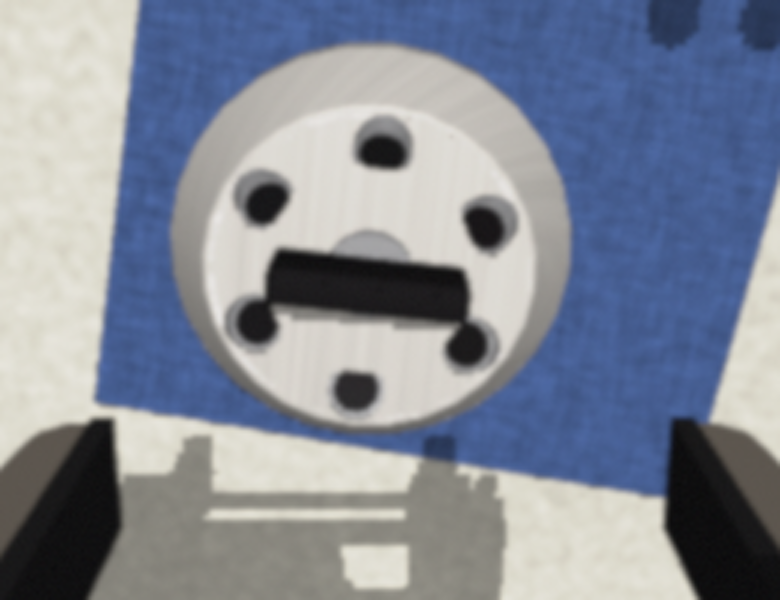

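The rotor's top rim centre is near crop (370,266), the holes at (382,146) and (356,390) are opposite each other, and the bar is tilted about −6°.

Run:
```python
from h import *
import json
from scipy.optimize import least_squares as L
c=json.load(open("w2.json"))
f=lambda x,y:((x+.5)/3-.5+186,(y+.5)/3-.5+138)
def circ(P,z,R):
    q=np.array([ray("wrist",*f(*p),z,c)[:2] for p in P])
    s=L(lambda w:np.hypot(*(q-w[:2]).T)-w[2],[*q.mean(0),R]);print(z,s.x,s.fun.round(4))
circ([(203,262),(536,262),(370,103),(372,428),(250,150),(490,150)],.055,.06)
circ([(171,240),(572,240),(372,42)],.008,.078)
for a,b in[((356,390),(382,146)),((257,322),(489,222)),((467,345),(263,200))]:
    A,B=[ray("wrist",*f(*p),.05,c) for p in(a,b)];d=B-A;print((A+B)/2,np.degrees(np.arctan2(d[1],d[0])))
for p in[(278,249),(465,270),(273,299),(465,322)]:print(ray("wrist",*f(*p),.085,c))
```

```text
0.055 [0.48212045 0.16387196 0.06041322] [-0.0004 -0.0007 -0.      0.0004  0.0002  0.0006]
0.008 [0.48177659 0.16108022 0.08024495] [0. 0. 0.]
[0.48151618 0.16246882 0.05      ] 83.78212112354065
[0.48254655 0.16223316 0.05      ] 24.08325552817964
[0.48094444 0.1617637  0.05      ] 143.40855668278667
[0.45252958 0.18026953 0.085     ]
[0.5143008  0.17309213 0.085     ]
[0.45033694 0.16301749 0.085     ]
[0.51464544 0.15493646 0.085     ]
```

Scaled: -0.026 m is -0.0325, -0.013 m is -0.0163, 1.68 rad is 0.5348.

Emit:
jog_arm --rows "0.092 -0.0163 0.0163 0 0.0477;0.092 -0.0325 0.0325 0 0.0955;0.092 -0.0325 0.0325 0 0.1432;0.092 -0.0325 0.0325 0 0.191;0.092 -0.0325 0.0325 0 0.2387;0.092 -0.0325 0.0325 0 0.2865;0.092 -0.0325 0.0325 0 0.3342;0.092 -0.0325 0.0325 0 0.382;0.092 -0.0325 0.0325 0 0.4297;0.092 -0.0325 0.0325 0 0.4775;0.092 -0.0325 0.0325 0 0.5252;0.092 -0.0325 0.0325 0 0.5348"

```text
t: 3.35
ee_pos: [0.5165, 0.1626, 0.2907]
ee_rot: [0.0, 0.998, -0.057, 0.0]
contact_force: [0.2, 0.6, -0.1]
width: 0.0919
gripper_force: 0.0
```

Emit:
jog_arm --rows "0.092 0 0 0 0;0.092 0 0 0 0;0.092 0 0 0 0"

```text
t: 3.65
ee_pos: [0.5161, 0.1637, 0.2904]
ee_rot: [-0.0, 0.999, -0.054, 0.0]
contact_force: [0.7, 0.6, -0.5]
width: 0.0921
gripper_force: 0.0
```

Run:
```python
from h import *
import cv2,json
c=viewer.camera_info("wrist");im=viewer.get_image("wrist")
json.dump({k:np.array(v).tolist() for k,v in c.items()},open("w3.json","w"))
print(r.sense()["q"])
p=proj("wrist",np.array([.4818,.1635,.055]),c);print(p)
u,v=map(int,p);x0=max(0,u-130);y0=max(0,v-100);print(x0,y0)
cv2.imwrite("pics/w3f.png",im)
cv2.imwrite("pics/w3.png",cv2.resize(im[y0:y0+200,x0:x0+260],None,fx=3,fy=3,interpolation=cv2.INTER_CUBIC))
```

```text
[-0.40536346  0.22692415  0.04254343  1.80892431 -0.01067078  1.1058498
 -2.03829789]
[320.52505203 235.2898633 ]
190 135
```

View pics/w3.png

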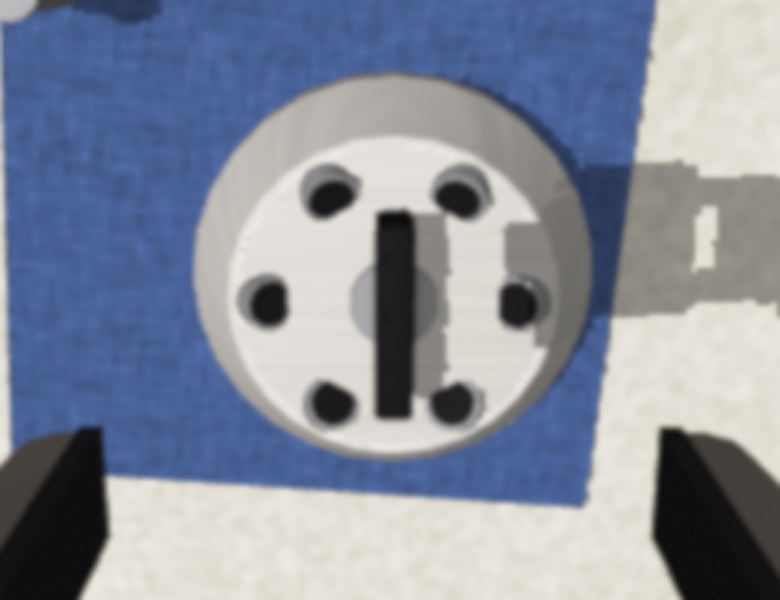

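Here the top rim is centred near crop (392,296) and the bar is vertical, so the fingers will close squarely across it.

Run:
```python
from h import *
import json
c=json.load(open("w3.json"))
f=lambda x,y:((x+.5)/3-.5+190,(y+.5)/3-.5+135)
from scipy.optimize import least_squares as L
q=np.array([ray("wrist",*f(*p),.055,c)[:2] for p in[(228,290),(557,290),(393,135),(393,455)]])
s=L(lambda w:np.hypot(*(q-w[:2]).T)-w[2],[*q.mean(0),.06]);print(s.x,s.fun.round(4))
for a,b in[((270,303),(520,304)),((331,404),(460,197)),((454,404),(329,195))]:
    A,B=[ray("wrist",*f(*p),.05,c) for p in(a,b)];d=B-A;print((A+B)/2,np.degrees(np.arctan2(d[1],d[0])))
print([ray("wrist",*f(*p),.085,c) for p in((376,213),(412,213),(376,418),(412,418))])
print(c["R"])
```

```text
[0.4817042  0.16355312 0.0599843 ] [-0.0004 -0.0004  0.0005  0.0004]
[0.47956484 0.16278269 0.05      ] -96.39803211189474
[0.47963585 0.16327467 0.05      ] -36.806009704707485
[0.48001127 0.16336865 0.05      ] 23.761793147989753
[array([0.52159169, 0.16507747, 0.085     ]), array([0.52033275, 0.1534125 , 0.085     ]), array([0.44987704, 0.17290216, 0.085     ]), array([0.44854531, 0.16055612, 0.085     ])]
[[-0.1073614171804092, -0.9942200206802064, -0.00027673031518407983], [-0.950326659376556, 0.10253976946802991, 0.2938789481328009], [-0.2921519580273464, 0.031814244547002477, -0.9558426059057497]]
```

Scaled: 0.211 m is 0.2638, 0.195 m is 0.2438.

Emit:
jog_arm --rows "0.045 -0.0425 0.0046 0 0;0.045 -0.0425 0.0046 0.0563 0;0.045 -0.0425 0.0046 0.1125 0;0.045 -0.0425 0.0046 0.1688 0;0.045 -0.0425 0.0046 0.2125 0;0.045 -0.0425 0.0046 0.2438 0;0.045 -0.0425 0.0046 0.2638 0;0.045 -0.0425 0.0046 0.2638 0;0.045 -0.0425 0.0046 0.2638 0" --grip_force 45

```text
t: 4.6
ee_pos: [0.4821, 0.1641, 0.0795]
ee_rot: [-0.0, 0.999, -0.054, -0.0]
contact_force: [0.5, 0.3, 0.3]
width: 0.0455
gripper_force: 0.0
```

Emit:
jog_arm --rows "0 0 0 0 0;0 0 0 0 0;0 0 0 0 0;0 0 0 0 0;0 0 0 0 0;0 0 0 0 0" --grip_force 45

```text
t: 5.2
ee_pos: [0.4821, 0.1632, 0.0799]
ee_rot: [0.0, 0.998, -0.055, 0.0]
contact_force: [-1.1, -2.9, 6.7]
width: 0.0141
gripper_force: 45.0
```

Scaled: -0.205 m is -0.2563, -0.18 m is -0.225.

Emit:
jog_arm --rows "0 0 0 -0.0125 0;0 0 0 -0.0313 0;0 0 0 -0.0625 0;0 0 0 -0.1 0;0 0 0 -0.1438 0;0 0 0 -0.1875 0;0 0 0 -0.225 0;0 0 0 -0.25 0;0 0 0 -0.2563 0;0 0 0 -0.2563 0" --grip_force 45

```text
t: 6.2
ee_pos: [0.4813, 0.1641, 0.284]
ee_rot: [-0.0, 0.999, -0.054, -0.0]
contact_force: [0.3, 0.7, -7.0]
width: 0.0137
gripper_force: 45.0
```

Emit:
jog_arm --rows "0 0.0075 0.0225 0 0;0 0.0225 0.0675 0 0;0 0.0388 0.115 0 -0.0159;0 0.055 0.165 0 -0.0318;0 0.0713 0.215 0 -0.0477;0 0.0875 0.2625 0 -0.0637;0 0.1038 0.31 0 -0.0796;0 0.12 0.3575 0 -0.0891;0 0.1325 0.3963 0 -0.0971;0 0.142 0.425 0 -0.0971;0 0.142 0.425 0 -0.0971;0 0.142 0.425 0 -0.0971"

```text
t: 7.4
ee_pos: [0.5564, -0.1862, 0.2818]
ee_rot: [-0.001, 0.995, 0.097, -0.002]
contact_force: [-0.3, 1.0, -7.3]
width: 0.0139
gripper_force: 45.0
```

Run:
```python
from h import *
import cv2
a=viewer.get_image("scene");b=viewer.get_image("side")
cv2.imwrite("pics/c.png",np.hstack([cv2.resize(a[220:420,100:300],(400,400)),cv2.resize(b[60:260,260:460],(400,400))]))
s=r.sense();print(s["q"].round(3),s["ee_pos"],s["ee_rot"],s["contact_force"])
```

```text
[ 0.077  0.315  0.234  1.72  -0.081  1.119 -1.038] [ 0.55705478 -0.18466091  0.28270427] [-9.03439064e-04  9.95130414e-01  9.85539181e-02 -1.32969364e-03] [ 0.00628552  0.61603237 -6.04911407]
```

View pics/c.png

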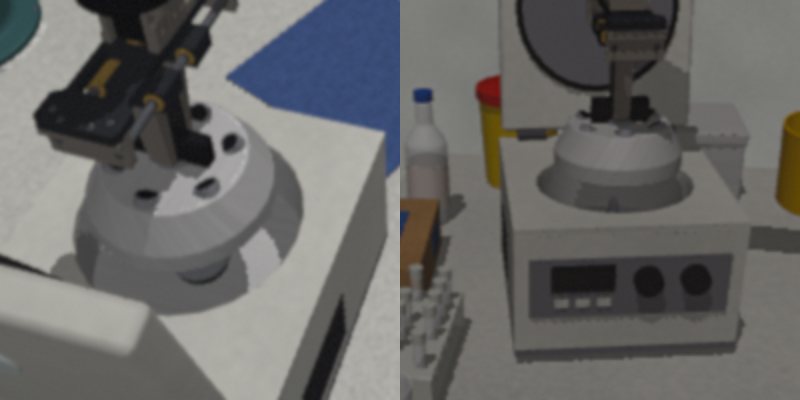

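The rotor hangs level and centred over the bowl opening in both views. I'll lower it to just above the spindle tip and average the pose.

Scaled: 0.042 m is 0.0525, 0.037 m is 0.0463.

Emit:
jog_arm --rows "0 0 0 0.0125 0;0 0 0 0.0313 0;0 0 0 0.0463 0;0 0 0 0.0525 0;0 0 0 0.0525 0;0 0 0 0.0525 0"

```text
t: 8.1
ee_pos: [0.558, -0.1863, 0.2426]
ee_rot: [0.0, 0.995, 0.098, 0.0]
contact_force: [-0.1, -1.4, -6.7]
width: 0.0138
gripper_force: 45.0
```

Create avg.py:
```python
from h import *
from scipy.spatial.transform import Rotation as Ro
S=[]
for i in range(8): viewer.get_image("side");S.append(r.sense())
m=lambda k:np.mean([s[k] for s in S],0)
q=m("ee_rot");M=Ro.from_quat(q/np.linalg.norm(q),scalar_first=True).as_matrix()
p=m("ee_pos");print(S[-1]["t"],"pos",p.round(4),"toolx deg",np.degrees(np.arctan2(M[1,0],M[0,0])).round(2),"tilt",M[:2,2].round(4),"F",m("contact_force").round(2),"T",m("torque").round(3))
print("to spindle, tool axes",(M.T@(np.array([.558,-.187,p[2]])-p)).round(4))
```

```bash
python3 avg.py
```

```text
8.5 pos [ 0.5579 -0.1865  0.2428] toolx deg 11.21 tilt [ 0.001  -0.0003] F [-0.17  0.3  -6.82] T [0.034 0.098 0.006]
to spindle, tool axes [-0.0001  0.0005  0.    ]
```

Scaled: 0.019 m is 0.0238, 0.0004 m is 0.0005.

Emit:
jog_arm --rows "0 0 0.0005 0.0075 0;0 0 0.0005 0.0138 0;0 0 0.0005 0.0175 0;0 0 0.0005 0.0213 0;0 0 0.0005 0.0238 0;0 0 0.0005 0.0238 0"

```text
t: 9.1
ee_pos: [0.5576, -0.1867, 0.2229]
ee_rot: [-0.0, 0.995, 0.098, -0.0]
contact_force: [-0.6, 0.2, -6.2]
width: 0.0136
gripper_force: 45.0
```

```bash
python3 avg.py
```

```text
9.5 pos [ 0.5578 -0.1868  0.2234] toolx deg 11.21 tilt [ 0.0003 -0.0001] F [ 0.03  0.15 -6.73] T [ 0.048  0.089 -0.006]
to spindle, tool axes [0.0001 0.0002 0.    ]
```

Scaled: 0.014 m is 0.0175, 0.013 m is 0.0163.

Emit:
jog_arm --rows "0 0 0.0003 0.005 0;0 0 0.0003 0.01 0;0 0 0.0003 0.0138 0;0 0 0.0003 0.0163 0;0 0 0.0003 0.0175 0;0 0 0.0003 0.0175 0"

```text
t: 10.1
ee_pos: [0.5578, -0.1874, 0.2092]
ee_rot: [0.0, 0.995, 0.098, 0.0]
contact_force: [0.8, -3.8, -6.7]
width: 0.0135
gripper_force: 45.0
```

```bash
python3 avg.py
```

```text
10.5 pos [ 0.5578 -0.1873  0.2094] toolx deg 11.2 tilt [ 0.0003 -0.0006] F [ 1.36 -2.97 -7.27] T [-0.802 -0.22   0.001]
to spindle, tool axes [ 0.0002 -0.0003 -0.    ]
```

Emit:
jog_arm --rows "0 0 0 0.0013 0;0 0 0 0.0025 0;0 0 0 0.0038 0;0 0 0 0.0038 0;0 0 0 0.0038 0"

```text
t: 11.0
ee_pos: [0.5578, -0.1872, 0.2063]
ee_rot: [0.0, 0.995, 0.098, 0.0]
contact_force: [1.7, -3.2, -5.4]
width: 0.0133
gripper_force: 45.0
```

```bash
python3 avg.py
```

```text
11.4 pos [ 0.5578 -0.1872  0.2063] toolx deg 11.21 tilt [ 0.0002 -0.0004] F [ 1.11 -4.76 -6.65] T [-1.263 -0.299  0.014]
to spindle, tool axes [ 0.0002 -0.0002 -0.    ]
```

No key resistance at 1.2 mm below key-top height, so key and slot are in line. A small side force shows, so I'll relieve it and go on down gently.

Scaled: 0.0015 m is 0.0019, 0.001 m is 0.0013.

Emit:
jog_arm --rows "0 0 0.0008 0 0;0 0 0.0008 0.0013 0;0 0 0.0008 0.0019 0;0 0 0.0008 0.0019 0"

```text
t: 11.8
ee_pos: [0.5579, -0.1874, 0.2051]
ee_rot: [-0.0, 0.995, 0.098, 0.0]
contact_force: [-0.2, -3.2, -2.3]
width: 0.0132
gripper_force: 45.0
```

```bash
python3 avg.py
```

```text
12.2 pos [ 0.558  -0.1874  0.205 ] toolx deg 11.22 tilt [0.0002 0.0002] F [-0.26 -3.11 -2.13] T [-0.805  0.086 -0.01 ]
to spindle, tool axes [ 0.0001 -0.0004  0.    ]
```

Scaled: 0.0015 m is 0.0019, 0.0005 m is 0.0006.

Emit:
jog_arm --rows "0 0 0.0006 0.0006 0;0 0 0.0006 0.0013 0;0 0 0.0006 0.0019 0;0 0 0.0006 0.0019 0"

```text
t: 12.6
ee_pos: [0.5582, -0.1876, 0.2041]
ee_rot: [-0.0, 0.995, 0.098, 0.0]
contact_force: [-2.7, -0.5, 5.9]
width: 0.0136
gripper_force: 45.0
```

```bash
python3 avg.py
```

```text
13.0 pos [ 0.5582 -0.1876  0.2041] toolx deg 11.23 tilt [0.0006 0.0006] F [-2.13 -0.59  5.22] T [-0.146  0.709 -0.018]
to spindle, tool axes [-0.0001 -0.0006  0.    ]
```

Scaled: 0.0015 m is 0.0019, 0.001 m is 0.0013.

Emit:
jog_arm --rows "0 0 0.0003 0.0006 0;0 0 0.0003 0.0013 0;0 0 0.0003 0.0019 0;0 0 0.0003 0.0019 0"

```text
t: 13.4
ee_pos: [0.5583, -0.1876, 0.2027]
ee_rot: [-0.0, 0.995, 0.098, 0.0]
contact_force: [-1.7, -0.5, 5.9]
width: 0.0141
gripper_force: 45.0
```

```bash
python3 avg.py
```

```text
13.8 pos [ 0.5583 -0.1877  0.2027] toolx deg 11.24 tilt [0.0007 0.0008] F [-2.22 -0.19  5.87] T [-0.058  0.731 -0.004]
to spindle, tool axes [-0.0002 -0.0007  0.    ]
```

Scaled: 0.0015 m is 0.0019, 0.001 m is 0.0013.

Emit:
jog_arm --rows "0 0 0 0.0006 0;0 0 0 0.0013 0;0 0 0 0.0019 0;0 0 0 0.0019 0"

```text
t: 14.2
ee_pos: [0.5583, -0.1876, 0.2012]
ee_rot: [-0.0, 0.995, 0.098, 0.0]
contact_force: [-1.7, -0.1, 6.4]
width: 0.0137
gripper_force: 45.0
```

```bash
python3 avg.py
```

```text
14.6 pos [ 0.5583 -0.1876  0.2012] toolx deg 11.24 tilt [0.0007 0.0008] F [-2.47 -0.26  6.39] T [-0.035  0.721  0.001]
to spindle, tool axes [-0.0002 -0.0007  0.    ]
```

Scaled: 0.001 m is 0.0013, 0.0005 m is 0.0006.

Emit:
jog_arm --rows "0 0 0 0.0006 0;0 0 0 0.0013 0;0 0 0 0.0013 0"

```text
t: 14.9
ee_pos: [0.5583, -0.1877, 0.2002]
ee_rot: [-0.0, 0.995, 0.098, 0.0]
contact_force: [-1.8, -0.5, 6.9]
width: 0.0141
gripper_force: 45.0
```

```bash
python3 avg.py
```

```text
15.3 pos [ 0.5583 -0.1877  0.2002] toolx deg 11.23 tilt [0.0007 0.0008] F [-2.46 -0.33  6.17] T [-0.043  0.717 -0.012]
to spindle, tool axes [-0.0002 -0.0007  0.    ]
```

Emit:
jog_arm --rows "0 0 0 0.0005 0;0 0 0 0.001 0;0 0 0 0.001 0"

```text
t: 15.6
ee_pos: [0.5584, -0.1876, 0.1998]
ee_rot: [-0.0, 0.995, 0.098, 0.001]
contact_force: [-3.3, 0.1, 8.0]
width: 0.0139
gripper_force: 45.0
```

```bash
python3 avg.py
```

```text
16.0 pos [ 0.5584 -0.1877  0.1999] toolx deg 11.24 tilt [0.0011 0.0008] F [-2.56  0.2   8.36] T [0.007 0.917 0.006]
to spindle, tool axes [-0.0003 -0.0007  0.    ]
```

Scaled: 0.001 m is 0.0013, 0.0005 m is 0.0006.

Emit:
jog_arm --rows "0 0 0 0.0006 0;0 0 0 0.0013 0;0 0 0 0.0013 0"

```text
t: 16.3
ee_pos: [0.5587, -0.1877, 0.1995]
ee_rot: [-0.0, 0.995, 0.098, 0.001]
contact_force: [-3.1, 0.2, 10.9]
width: 0.0136
gripper_force: 45.0
```

```bash
python3 avg.py
```

```text
16.7 pos [ 0.5587 -0.1877  0.1995] toolx deg 11.24 tilt [0.0019 0.0007] F [-3.78  0.23 11.8 ] T [ 0.079  1.093 -0.011]
to spindle, tool axes [-0.0005 -0.0008 -0.    ]
```

Stiffness is now about 9 N/mm, which is the seat, so the rotor is home. Unload, release and rise.

Scaled: -0.0018 m is -0.0023, -0.001 m is -0.0013.

Emit:
jog_arm --rows "0 0 0 -0.0013 0;0 0 0 -0.0023 0;0 0 0 -0.0023 0" --grip_force 10

```text
t: 17.0
ee_pos: [0.5587, -0.1876, 0.2001]
ee_rot: [-0.0, 0.995, 0.098, 0.001]
contact_force: [-0.5, 0.5, 6.2]
width: 0.014
gripper_force: 10.0
```

Emit:
jog_arm --rows "0.05 0 0 0 0;0.05 0 0 0 0;0.05 0 0 0 0;0.05 0 0 0 0"

```text
t: 17.4
ee_pos: [0.5579, -0.1881, 0.1989]
ee_rot: [-0.0, 0.995, 0.098, -0.0]
contact_force: [-0.1, 0.3, -1.1]
width: 0.044
gripper_force: 0.0
```

```bash
python3 avg.py
```

```text
17.8 pos [ 0.558  -0.1882  0.1992] toolx deg 11.21 tilt [-0.0002  0.    ] F [0.07 0.11 0.21] T [0.049 0.075 0.006]
to spindle, tool axes [ 0.0002 -0.0012  0.    ]
```

Emit:
jog_arm --rows "0.05 0 0 -0.0125 0;0.05 0 0 -0.0375 0;0.03 0 0 -0.0625 0;0 0 0 -0.0875 0;0 0 0 -0.1 0;0 0 0 -0.1 0"

```text
t: 18.4
ee_pos: [0.5589, -0.1885, 0.2812]
ee_rot: [0.001, 0.995, 0.098, 0.002]
contact_force: [0.6, 0.2, -0.8]
width: 0.0204
gripper_force: 0.0
```

```bash
python3 avg.py
```

Run:
```python
from h import *
import cv2
a=viewer.get_image("scene");b=viewer.get_image("side")
cv2.imwrite("pics/d.png",np.hstack([cv2.resize(a[240:400,110:270],(400,400),interpolation=2),cv2.resize(b[90:210,300:420],(400,400),interpolation=2)]))
```

```text
18.8 pos [ 0.5577 -0.1881  0.2786] toolx deg 11.22 tilt [-0.0012  0.0002] F [0.02 0.27 0.05] T [ 0.044  0.085 -0.   ]
to spindle, tool axes [ 0.0005 -0.001  -0.    ]
```

View pics/d.png

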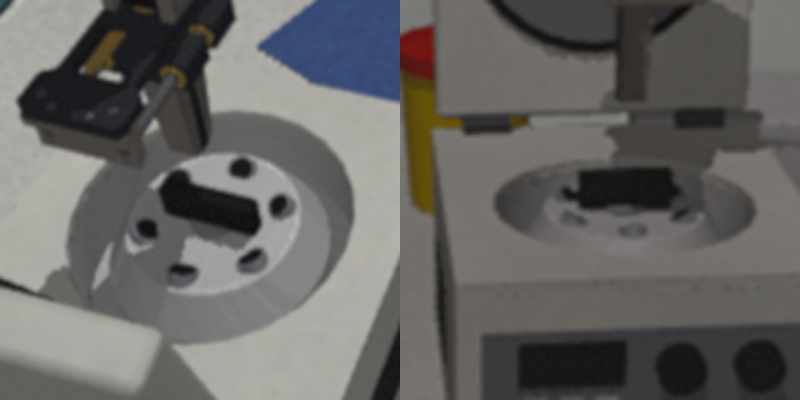

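The rotor sits low and level in the bowl and the bar has not turned. Next I'll close the fingers and go down beside the −x end of the bar.

Scaled: 0.0715 m is 0.0894, 0.063 m is 0.0788.

Emit:
jog_arm --rows "0 -0.02 -0.0225 0 0;0 -0.0394 -0.045 0 0;0 -0.0394 -0.045 0 0;0 -0.0394 -0.045 0.025 0;0 -0.0394 -0.045 0.0563 0;0 -0.0394 -0.045 0.0788 0;0 -0.0394 -0.045 0.0894 0;0 -0.0394 -0.045 0.0894 0;0 -0.0394 -0.045 0.0894 0" --grip_force 20

```text
t: 19.8
ee_pos: [0.5208, -0.1594, 0.2084]
ee_rot: [0.0, 0.995, 0.098, 0.0]
contact_force: [0.6, -0.5, 0.5]
width: 0.0004
gripper_force: 0.0
```

```bash
python3 avg.py
```

```text
20.2 pos [ 0.5206 -0.1592  0.2086] toolx deg 11.21 tilt [ 0.0014 -0.0003] F [-0.06 -0.21 -0.15] T [ 0.064  0.08  -0.01 ]
to spindle, tool axes [0.0313 0.0345 0.0001]
```

Scaled: -0.085 m is -0.1063, -0.03 m is -0.0375.

Emit:
jog_arm --rows "0 0 0.0088 0 0;0 0 0.0225 0 0;0 0 0.0413 0 0;0 0 0.0538 -0.0375 0;0 0 0.0538 -0.0875 0;0 0 0.0538 -0.1063 0"

```text
t: 20.8
ee_pos: [0.5299, -0.2039, 0.2964]
ee_rot: [0.001, 0.995, 0.097, 0.002]
contact_force: [0.2, 0.7, -0.3]
width: 0.0007
gripper_force: 0.0
```

Run:
```python
from h import *
import cv2
T=[]
for i in range(16):
    T.append(viewer.get_image("scene")[240:400,110:270]);t=r.sense()["t"]
    for _ in range(3): viewer.get_image("side") if i<15 else None
print(t)
np.save("T.npy",np.array(T))
m=[cv2.resize(T[k],(200,200),interpolation=2) for k in (0,1,2,3,4,5,6,7,8,10,12,15)]
cv2.imwrite("pics/spin.png",np.vstack([np.hstack(m[i:i+4]) for i in(0,4,8)]))
```

```text
23.85
```

View pics/spin.png

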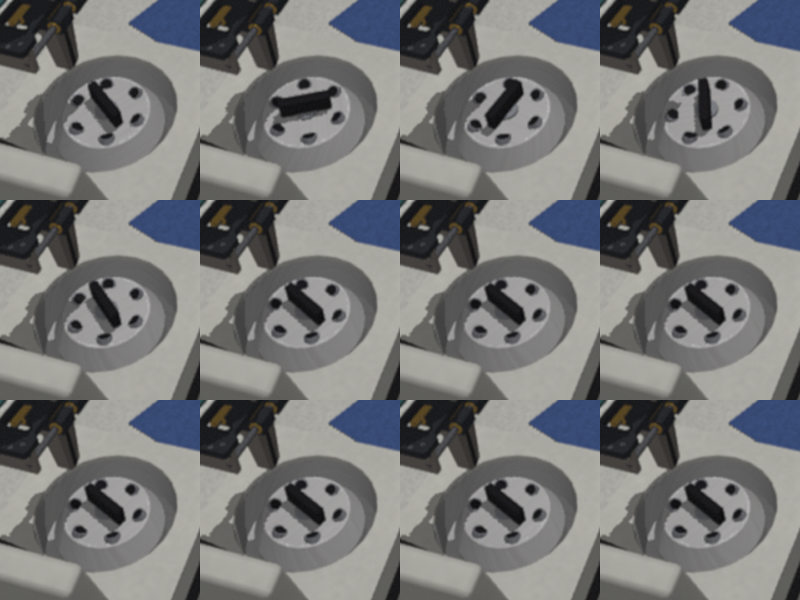

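The frames show the bar spinning CCW and coming to rest on its own. By my count that is about 330°, just short of a full turn, so it needs another push the same way. I'll measure the rest angle first.

Run:
```python
from h import *
import cv2
T=np.load("T.npy")
for k in (0,1,2,3,4,5,7,15):
    g=T[k].max(2);m=(g<45).astype(np.uint8);m[:, :45]=0;m[:55]=0;m[125:]=0;m[:,125:]=0
    n,l,s,c=cv2.connectedComponentsWithStats(m);i=1+s[1:,4].argmax()
    y,x=np.nonzero(l==i);q=np.c_[x,y]+[110,240.]
    w=np.array([ray("scene",*p,.2)[:2] for p in q]);d=w-w.mean(0);e=np.linalg.svd(d,full_matrices=False)[2][0]
    print(k,len(x),w.mean(0).round(3),np.degrees(np.arctan2(e[1],e[0])).round(1)%180)
```

```bash
python3 avg.py
```

```text
0 403 [ 0.563 -0.191] 149.3
1 622 [ 0.563 -0.192] 40.80000000000001
2 500 [ 0.563 -0.192] 99.2
3 320 [ 0.565 -0.195] 130.1
4 342 [ 0.565 -0.194] 151.7
5 439 [ 0.562 -0.191] 157.6
24.25 pos [ 0.5285 -0.2012  0.2928] toolx deg 11.21 tilt [ 0. -0.] F [-0.27 -0.3   0.14] T [0.055 0.093 0.009]
to spindle, tool axes [ 0.0317 -0.0082  0.    ]Traceback (most recent call last):
  File "<stdin>", line 8, in <module>
  File "h.py", line 4, in ray
    c=c or viewer.camera_info(n);K,R,t=map(np.array,(c["intrinsics"],c["R"],c["t"]))
           ~~~~~~~~~~~~~^^^
ValueError: time passes only in moves, steps and waits
```

The rows are not in the units I measure in: shifts go in shares of 0.8 m and turns go in shares of 180 degrees. I convert before sending: 0.084 m is 0.105, -0.0559 m is -0.0699, 0.58 rad is 0.1846.

Emit:
jog_arm --rows "0 0.015 -0.035 0 0.0477;0 0.0308 -0.0699 0 0.0955;0 0.0308 -0.0699 0 0.1432;0 0.0308 -0.0699 0 0.1846;0 0.0308 -0.0699 0 0.1846;0 0.0308 -0.0699 0.05 0.1846;0 0.0308 -0.0699 0.0875 0.1846;0 0.0308 -0.0699 0.105 0.1846;0 0.0308 -0.0699 0.105 0.1846;0 0.0308 -0.0699 0.105 0.1846"

```text
t: 25.25
ee_pos: [0.5424, -0.142, 0.2097]
ee_rot: [0.0, 0.982, -0.191, 0.001]
contact_force: [0.4, -0.4, 0.4]
width: 0.0004
gripper_force: 0.0
```

Run:
```python
from h import *
import cv2
a=viewer.get_image("scene");b=viewer.get_image("wrist")
cv2.imwrite("pics/e.png",np.hstack([cv2.resize(a[240:400,110:270],(400,400),interpolation=2),cv2.resize(b,(400,400))]))
print(r.sense()["ee_pos"])
```

```text
[ 0.54283132 -0.1420117   0.21043752]
```

View pics/e.png

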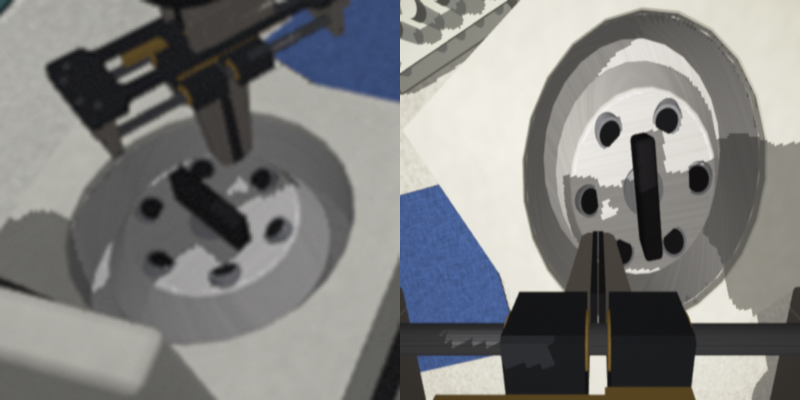

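The closed fingers stand left of the bar's near end, clear of it. Pushing right turns it CCW, the same way as before.

Scaled: -0.11 m is -0.1375, -0.07 m is -0.0875.

Emit:
jog_arm --rows "0 0 0.01 0 0;0 0 0.0238 0 0;0 0 0.0438 0 0;0 0 0.0575 -0.0375 0;0 0 0.0575 -0.0875 0;0 0 0.0575 -0.1375 0"

```text
t: 25.95
ee_pos: [0.5234, -0.1859, 0.3203]
ee_rot: [0.0, 0.981, -0.192, -0.0]
contact_force: [0.8, 1.6, 0.3]
width: 0.0003
gripper_force: 0.0
```

Emit:
jog_arm --rows "0 0 0 -0.025 0;0 0 0 -0.025 0;0 0 0 -0.025 0;0 0 0 -0.025 0;0 0 0 -0.025 0;0 0 0 -0.025 0;0 0 0 -0.025 0;0 0 0 -0.025 0;0 0 0 -0.025 0;0 0 0 -0.025 0;0 0 0 -0.025 0;0 0 0 -0.025 0"

```text
t: 27.15
ee_pos: [0.5245, -0.1843, 0.3388]
ee_rot: [0.0, 0.982, -0.191, 0.0]
contact_force: [-0.1, 0.1, -0.1]
width: 0.0005
gripper_force: 0.0
```

Run:
```python
from h import *
import cv2
cv2.imwrite("pics/f1.png",viewer.get_image("scene"))
```

Emit:
jog_arm --rows "0 0 0 0 0;0 0 0 0 0;0 0 0 0 0;0 0 0 0 0;0 0 0 0 0;0 0 0 0 0;0 0 0 0 0;0 0 0 0 0;0 0 0 0 0;0 0 0 0 0;0 0 0 0 0;0 0 0 0 0"

```text
t: 28.4
ee_pos: [0.5245, -0.1842, 0.3388]
ee_rot: [0.0, 0.982, -0.191, 0.0]
contact_force: [0.0, -0.3, -0.9]
width: 0.0007
gripper_force: 0.0
```

Run:
```python
from h import *
import cv2
cv2.imwrite("pics/f2.png",viewer.get_image("scene"))
```

Emit:
jog_arm --rows "0 0 0 0 0;0 0 0 0 0;0 0 0 0 0;0 0 0 0 0;0 0 0 0 0;0 0 0 0 0"

```text
t: 29.05
ee_pos: [0.5245, -0.1842, 0.3388]
ee_rot: [0.0, 0.982, -0.191, 0.0]
contact_force: [0.0, -0.1, -0.3]
width: 0.0006
gripper_force: 0.0
```

Run:
```python
from h import *
import cv2
r0=viewer.camera_info("scene")
f3=viewer.get_image("scene");cv2.imwrite("pics/f3.png",f3)
P=cv2.imread("pics/scene0.png")
def ang(a):
    T=a[240:400,110:270];m=(T.max(2)<45).astype(np.uint8);m[:,:45]=0;m[:55]=0;m[125:]=0;m[:,125:]=0
    n,l,s,c=cv2.connectedComponentsWithStats(m);i=1+s[1:,4].argmax();y,x=np.nonzero(l==i)
    w=np.array([ray("scene",u+110,v+240,.2,r0)[:2] for u,v in zip(x,y)]);e=np.linalg.svd(w-w.mean(0),full_matrices=False)[2][0]
    return np.degrees(np.arctan2(e[1],e[0]))%180,w.mean(0)
for f in "f1","f2","f3":print(ang(cv2.imread(f"pics/{f}.png")))
print(np.abs(f3.astype(int)-cv2.imread("pics/f2.png"))[240:400,110:270].max())
```

```text
(np.float64(62.20877422745376), array([ 0.56197483, -0.19407946]))
(np.float64(62.32240119146803), array([ 0.56196173, -0.1940211 ]))
(np.float64(62.2000958493972), array([ 0.56180803, -0.19411829]))
16
```

The rotor has made more than one CCW turn over the two pushes and is at rest, and the arm is clear of everything.

```bash
python3 -c "
from rig import r, viewer, hand_in
print(hand_in())"
```

```text
the job is handed in; nothing more can be done
None
```

The rotor is home on the drive key; two light pushes in the same direction turned it at least about 410° in total by my camera estimate (about 330° on the first), it ran on and came to rest, and the job is handed in.

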